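# Let the carving easel down to its 15-degree notch

## Task

The slab on the ratchet easel is too steep for laying tesserae. First take the blue-capped bottle off the easel's base plate, where it is in the way of the board, and stand it upright on the bench top; then lift the pawl clear of the toothed wheel by its red grip, let the board sink by itself without pushing it, and drop the pawl back so that it holds the board in the 15-degree notch, the last one before flat. Leave the tile nippers and the glass jar where they are.

Things in the scene. Friction and masses are not known exactly. Their poses are not given: they have to be found in the camera images.
- easel: Fixed green bench easel. Origin: bench top, under its 200 x 340 mm base plate (x -115 to 85, y -170 to 170 mm, top at z = 14 mm). x runs along the tilt shaft, away from the robot; y left; z up. Shaft at y = 100, z = 78 mm. Brackets behind the wheel reach z = 158 mm; a rest bar crosses at y = -20 mm, up to z = 66 mm. The board keeps to x > -65, y < 125 mm
- wheel (a point): Centre of the toothed ratchet wheel, on the shaft's end towards the robot: 112 mm across, 12 mm thick, 24 teeth (15 degrees each). It turns with the board. The pawl lies on its top and stops it from turning back; let go between two notches (not within 0.05 rad above the lower one) it slides into the tooth and catches the board at the lower
- easel_board (a joint): Slope of the board, rad: 0 = flat, grows as the free edge (right side) rises. Starts in the 60 or 75 degree notch. Notches 1.309, 1.047, 0.785, 0.524, 0.262 (15 degrees) and 0. With the pawl lifted an oil damper lets it sink by its own weight: 0.05 to 0.15 rad/s when steep, 0.15 to 0.3 near 20 degrees. Can be raised by hand; the pawl clicks over the teeth
- board_edge (a point): Middle of the free edge of the tilting plywood board, on its upper face, 240 mm from the shaft. The board is 130 mm wide along the shaft, 12 mm thick; a pale stone slab is clamped on its upper face, which looks to the left while it is steep
- pawl (a joint): Angle of the pawl, rad: 0 (within 0.02) = nose seated at the root of a tooth, grows as the grip is lifted, stop at 0.75. The nose is clear of the teeth above 0.1; lift to 0.15 to 0.4 and hold it there. It falls back by its own weight (200 g) when let go. Lifting it out of the loaded tooth takes 2 to 5 N
- pawl_grip (a point): Middle of the pawl's red grip: a level round bar, 15 mm thick, 66 mm long, along the easel's x, pointing to the robot, in front of the wheel; 20 mm collar at its front end. With the pawl seated it is at x = -124, y = 180, z = 166 mm of the easel. 60 mm free on either side, 100 mm below. Pinch it from above across its thickness; it turns in the fingers as the pawl swings
- pawl_hinge (a point): Point on the pawl's pivot axis, which is parallel to the easel's x: at x = -124, y = 15, z = 144 mm of the easel. The grip moves about it on a circle of 166 mm radius, up as it is lifted
- glue_bottle: Bottle with a blue cap, 140 mm tall, body 49 x 63 mm, about 130 g; origin at the centre of its underside, z up. The round cap, 49 mm across, spans 111 to 140 mm above the origin. It stands on the base plate near the easel's right end (about x = 0, y = -110 mm of the easel), where it would stop the board at about 25 degrees
- water_jar: Empty glass jar, 62 mm across, 84 mm tall, standing to the left of the easel; origin under its middle. Bystander
- nippers: Red-handled tile nippers, 214 x 70 x 21 mm, lying flat at the right; origin under the middle, long axis y. The bench in front of the wooden case, between them and the easel (about 0.40, -0.16 m), is free. Bystander
Things that resemble listed ones, but are neither listed nor needed, are in the scene too. Several things have the shape of the glue_bottle; the one meant has the colours described above.

How it is judged:
By the outcome, as a careful person would: the job done as asked, in the order asked, and still so for the second after the job is handed in, with the robot touching nothing.
It also fails if it takes over 67 s, if anything falls off the work surface, if the arm or the gripper's body presses on something with over 40 N, if the wrist force passes 120 N, or if a joint passes its speed limit or range.

## Robot

A 6-joint arm with a two-finger parallel gripper is mounted at the origin on the work surface; the furniture and walls round the work are solid. World frame = base frame: x ahead of the robot, y to its left, z up, the work surface at z = 0. Lengths are in m, angles in rad, forces in N, time in s.
With the tool pointing down it reaches from about 0.3 to 0.75 m from the base axis. Payload 8.5 kg.
Tool frame: the origin (TCP) lies at the very end of the fingers, on their centre line; the grasp point (between the pads) lies 19 mm behind it; y points along the fingers, x is the direction in which the jaws open and shut, and the axes are right-handed (so a half turn about y gives the same grasp; the last joint's range is limited). The gripper opens to 85 mm and grips with 20 to 120 N. Pads are 22 mm wide; open, the fingers measure 114 mm over their backs; the gripper's body (76 mm by 85 mm) begins 54 mm behind the grasp point. The pads swing forward as they close: fully open they stand 13 mm farther back than shut.
Start: joints at [1.052, 0.381, 1.297, -0, 1.464, -0.215], TCP at [0.165, 0.525, 0.231] pointing down, gripper open.
Joint ranges: [-3.11, 3.11], [-0.89, 2.33], [0.22, 2.48], [-1.42, 4.56], [0.17, 2.85], [-2.88, 2.88]. Speed limits (rad/s): [2.39, 2.39, 3.14, 3.14, 3.14, 3.14].

## Interface

Orientations are given as a unit quaternion [w, x, y, z].
In Python, from bench import status, vision, job gives the robot as it stands.
- The arm moves only by the tool move_arm, never from a script. Its arguments are lists of equal length, an entry for each row: "travel": the shift along the tool's x, y, z in mm, a list of three; "yaw": the turn about the tool's y in rad. A call has 1 to 10 rows; each row shifts and turns the commanded pose from where the row before left it, along the tool's axes as they then stand; what a row does not reach is not made up. A row lasts 1/12 s, in which the tool goes at most 41.7 mm and 7.16 degrees, less where a joint would pass 70% of its speed; a pose out of reach is approached as far as the arm can. A call is refused whole if a number of a shift passes 41.7 or a number of a turn 0.125, either way. A call with a gripper value outside its range is refused whole. "jaw" is the opening in per cent of the stroke, from 0 (shut) to 100 (fully open), set as the call begins (left out, the last holds). The fingers move at their own pace and stop on an object; the grip force is fixed at half the most. Time passes only in rows, so rows that do not move let the fingers close. It gives the time, the measured TCP pose, the force and the opening at its end, in the units of the state.
- status.state(): the state, without advancing time (a new reading comes with each control period).
- vision.grab_frame(name): name is "scene" or "top"; returns a dict with "pixels" (420x560x3 uint8, blue, green, red), "mtx" (3x3 intrinsics, pixels), "R" (3x3) and "t" (3): a world point X has camera coordinates R X + t. Camera axes: x right, y down, z forward; pixel columns grow to the right and rows downward; lengths in m; the calibration is good to about 2 mm. A picture is of the moment at which its call begins. There is no depth.
- job.sign_off(): hands the job in, once; it reports no verdict.
The state is a dict: "t": time; "joint_pos": joint angles; "qd": joint speeds; "joint_torque": joint torques, N m; "tool_pos": TCP position; "tool_rot": TCP orientation; "contact_force": force on the tool from outside, world axes, zero at the start; "torque": the same for the moment, N m; "grip_width": finger opening in m.
Only numpy, scipy, OpenCV 4.12 (cv2) and the standard library are available. Lean on these libraries where they do the work, as an engineer would, in place of code of your own. Each camera call takes 0.05 s, during which the arm holds its last target.

## Working session

There is one attempt and no reset: what is moved stays moved. The work goes in short steps, Python scripts to look and compute and a tool call to move; the robot and the scene stay as the last step left them, time stands still between calls to the robot, and variables do not carry over. Pictures are saved under pics/ and viewed, and the job is handed in when it is done.

Besides the shell and the picture viewer there is one more tool, called after "Call:" in YAML: its name, and indented under it one key for each argument. move_arm: Moves the arm, as the interface text tells. Its arguments: {"type":"object","properties":{"travel":{"type":"array","items":{"type":"array","items":{"type":"number"}}},"yaw":{"type":"array","items":{"type":"number"}},"jaw":{"type":"number"}},"required":["travel","yaw"]}

```bash
ls; mkdir -p pics; cat > h.py <<'E'
import cv2,numpy as np
from bench import status,vision,job
from scipy.spatial.transform import Rotation as Ro
def grab(n,name=None):
    f=vision.grab_frame(n)
    f={k:np.array(v) for k,v in f.items()}
    if name: cv2.imwrite('pics/'+name+'.png',f['pixels'])
    return f
def ray(f,u,v):
    R=f['R'];c=-R.T@f['t'].ravel();d=R.T@np.linalg.inv(f['mtx'])@np.array([u,v,1.]);return c,d/np.linalg.norm(d)
def plane(f,u,v,z):
    c,d=ray(f,u,v);return c+d*(z-c[2])/d[2]
def tri(f1,p1,f2,p2):
    c1,d1=ray(f1,*p1);c2,d2=ray(f2,*p2)
    A=np.stack([d1,-d2],1);s=np.linalg.lstsq(A,c2-c1,rcond=None)[0]
    a=c1+s[0]*d1;b=c2+s[1]*d2;return (a+b)/2,np.linalg.norm(a-b)
def proj(f,X):
    x=f['mtx']@(f['R']@np.array(X)+f['t'].ravel());return x[:2]/x[2]
E
python3 - <<'E'
from h import *
for n in('scene','top'):
    f=grab(n,n+'0');np.savez(n+'0.npz',**f);print(n,-f['R'].T@f['t'].ravel(),f['mtx'][0,0])
s=status.state();print(s)
print(Ro.from_quat(np.roll(s['tool_rot'],-1)).as_matrix().round(3))
E
```

```text
pics
scene [-0.4397406  -0.58706212  1.24964909] 537.1005300396864
top [0.17985015 0.14006533 1.30605723] 461.7764392565971
{'t': 0.1, 'joint_pos': array([ 1.05170666e+00,  3.81142794e-01,  1.29813281e+00,  2.44237123e-05,
        1.46359694e+00, -2.15310027e-01]), 'qd': array([ 0.00044148, -0.00173626, -0.0031473 , -0.00037076, -0.00020927,
        0.00366608]), 'joint_torque': array([ 3.36637750e-03, -4.49227417e+01, -2.31656277e+01, -2.35928528e-04,
        3.71790185e-03,  3.19213268e-05]), 'tool_pos': array([0.16439691, 0.52459711, 0.2307835 ]), 'tool_rot': array([-0.56972119,  0.57007304,  0.41817238, -0.41900638]), 'contact_force': array([0.15280029, 0.49311894, 0.45590165]), 'torque': array([ 0.02603807,  0.03960244, -0.03045231]), 'grip_width': 0.08543699368400241}
[[ 0.299 -0.001 -0.954]
 [ 0.954 -0.001  0.299]
 [-0.001 -1.     0.   ]]
```

View pics/scene0.png

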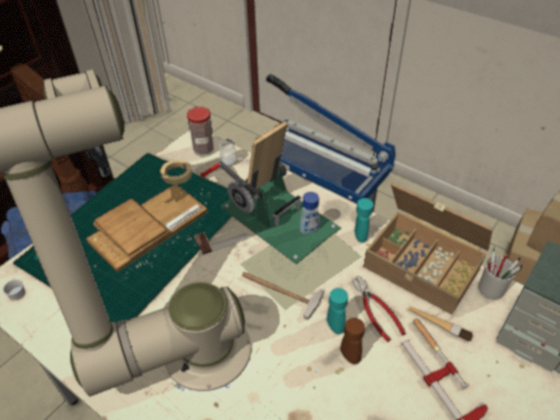

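View pics/top0.png

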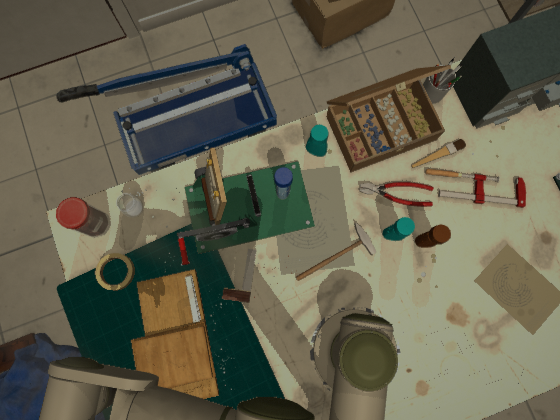

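The candidates for the glue bottle are:
- Blue-capped bottle on the green plate: scene (310,205), top (283,178).
- Teal bottle: scene (365,215), top (317,140).
- Teal bottle: scene (338,305), top (400,230).
- Brown bottle: scene (352,340), top (433,236).

I choose the blue-capped one on the base plate and will check it in close crops. The red grip should be the red bar at top (183,248).

```bash
python3 - <<'E'
from h import *
a=dict(np.load('scene0.npz'));b=dict(np.load('top0.npz'))
A=cv2.resize(a['pixels'][110:275,180:400],None,fx=3.6,fy=3.6,interpolation=cv2.INTER_CUBIC);cv2.imwrite('pics/sc1.png',A)
B=cv2.resize(b['pixels'][130:275,160:360],None,fx=4,fy=4,interpolation=cv2.INTER_CUBIC);cv2.imwrite('pics/tc1.png',B)
# plate mask in top
hsv=cv2.cvtColor(b['pixels'],cv2.COLOR_BGR2HSV)
for p in [(300,210),(230,232),(140,235),(195,195),(283,178),(183,248)]: print(p,hsv[p[1],p[0]])
E
```

```text
(300, 210) [ 70 118  84]
(230, 232) [23 24 43]
(140, 235) [ 20  71 122]
(195, 195) [ 70 116  79]
(283, 178) [112 119 107]
(183, 248) [  1 229 136]
```

View pics/sc1.png

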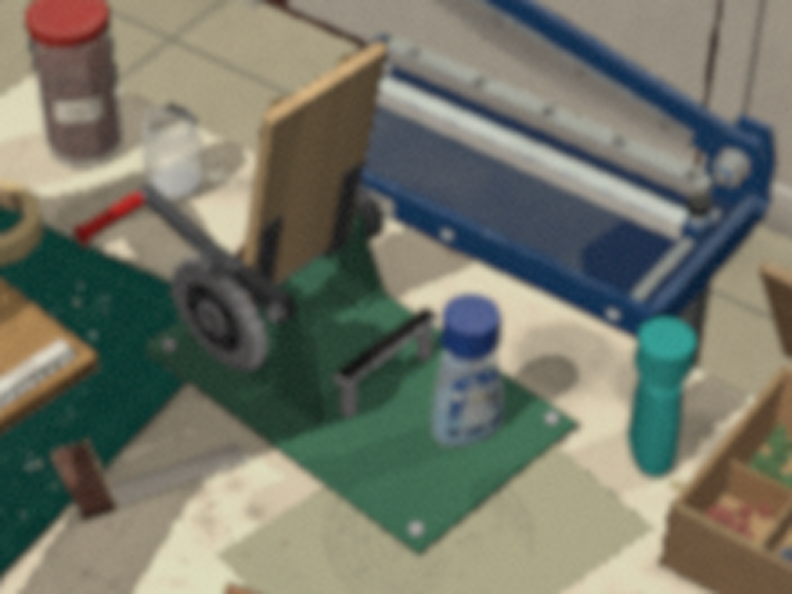

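View pics/tc1.png

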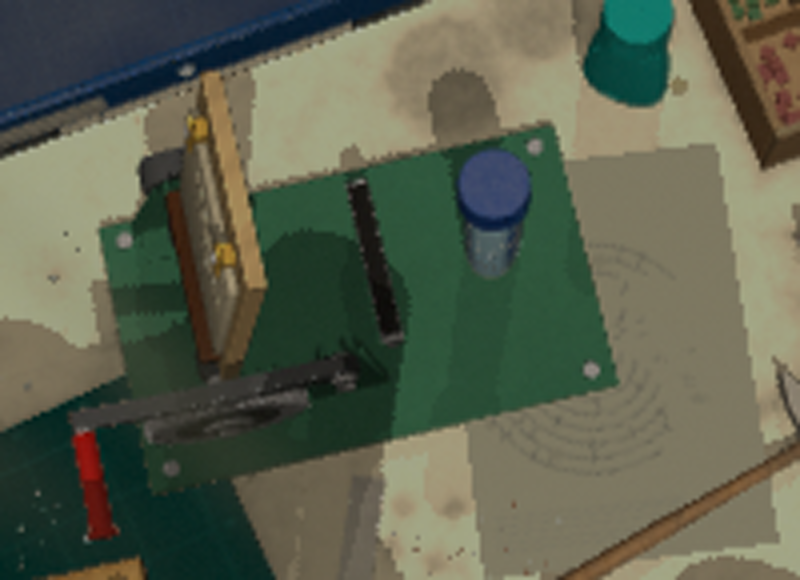

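```bash
cat >> h.py <<'E'
import os,json
if os.path.exists('easel.json'):
    _e=json.load(open('easel.json'));ER=np.array(_e['R']);Et=np.array(_e['t'])
    def W(p): return ER@(np.array(p)/1000.)+Et
    def Einv(X): return (ER.T@(np.array(X)-Et))*1000
E
python3 - <<'E'
from h import *
a=dict(np.load('scene0.npz'));b=dict(np.load('top0.npz'))
tp=np.array([(100,228),(553,122),(617,383),(152,492)])/4+[160,130]
mod=np.array([(85,170),(85,-170),(-115,-170),(-115,170)])/1000
P=np.array([plane(b,u,v,.014)[:2] for u,v in tp]);print(P.round(4))
print([np.linalg.norm(P[i]-P[i-1]).round(4) for i in range(4)])
m=mod.mean(0);p=P.mean(0)
U,S,Vt=np.linalg.svd((mod-m).T@(P-p));R=Vt.T@U.T
t=p-R@m;print('yaw',np.arctan2(R[1,0],R[0,0]),t,'res',((mod@R.T+t)-P).round(4).tolist())
R3=np.eye(3);R3[:2,:2]=R
json.dump(dict(R=R3.tolist(),t=[*t,0]),open('easel.json','w'))
E
python3 - <<'E'
from h import *
a=dict(np.load('scene0.npz'));b=dict(np.load('top0.npz'))
# bottle cap via both views (cap top centre)
def blob(f,box,lo,hi):
    x0,y0,x1,y1=box;h=cv2.cvtColor(f['pixels'][y0:y1,x0:x1],cv2.COLOR_BGR2HSV)
    m=cv2.inRange(h,lo,hi);n,l,s,c=cv2.connectedComponentsWithStats(m);i=1+np.argmax(s[1:,4]);return c[i]+[x0,y0],s[i]
print(blob(a,(280,180,340,240),(108,100,60),(128,255,255)),blob(b,(260,155,310,205),(108,90,60),(128,255,255)))
ca=(180+471/3.6,110+313/3.6);cb=(160+494/4,130+183/4)
X,g=tri(a,ca,b,cb);print('cap top',X,g,Einv(X))
# grip
print(blob(a,(195,155,225,185),(0,150,60),(8,255,255)),blob(b,(170,230,200,270),(0,150,60),(8,255,255)))
for f,pts in((a,[]),(b,[])):
  for e in [(-124,180,166),(-91,180,166),(-157,180,166),(-124,15,144),(-100,100,78),(0,-110,154)]: print(e,proj(f,W(e)).round(1))
print('grip w',W((-124,180,166)),'bottle',W((0,-110,154)))
E
```

```text
[[ 0.6021  0.2797]
 [ 0.5578 -0.055 ]
 [ 0.3611 -0.0258]
 [ 0.4075  0.3073]]
[np.float64(0.1965), np.float64(0.3377), np.float64(0.1988), np.float64(0.3363)]
yaw -0.13724909650235725 [0.4969898  0.12450255] res [[0.0024, 0.0015], [0.0001, -0.0005], [-0.0013, -0.0024], [-0.0012, 0.0013]]
(array([310.05235602, 201.17801047]), array([ 23,  13,  15,  17, 191], dtype=int32)) (array([283.10769231, 176.62692308]), array([ 15,  13,  17,  20, 260], dtype=int32))
cap top [0.49264269 0.01689046 0.15239613] 0.0001973686937901871 [  10.4171012  -107.19487973  152.39612591]
(array([210.        , 169.67647059]), array([ 6,  9, 18, 13, 68], dtype=int32)) (array([182.8496732 , 250.92156863]), array([  8,   8,  11,  27, 153], dtype=int32))
(-124, 180, 166) [210.8 170. ]
(-91, 180, 166) [219.  164.8]
(-157, 180, 166) [202.4 175.3]
(-124, 15, 144) [248.4 202. ]
(-100, 100, 78) [236.5 199.5]
(0, -110, 154) [309.2 198.8]
(-124, 180, 166) [183.3 250.9]
(-91, 180, 166) [180.9 238.1]
(-157, 180, 166) [185.9 263.9]
(-124, 15, 144) [249. 237.]
(-100, 100, 78) [217.9 239.3]
(0, -110, 154) [285.5 179.1]
grip w [0.39878323 0.31977535 0.166     ] bottle [0.48193976 0.01553697 0.154     ]
```

```bash
cat >> h.py <<'E'
def delta(target):  # target TCP world -> shift in tool axes mm
    s=status.state();Rt=Ro.from_quat(np.roll(s['tool_rot'],-1)).as_matrix()
    d=Rt.T@(np.array(target)-s['tool_pos'])*1000
    print('t',round(s['t'],2),'tcp',s['tool_pos'].round(4),'E',Einv(s['tool_pos']).round(1),'F',s['contact_force'].round(1),'w',round(s['grip_width'],4))
    print('delta',d.round(1),'tx in easel',(ER.T@Rt[:,0]).round(3),'n',np.ceil(np.linalg.norm(d)/41.7))
    return d
E
python3 - <<'E'
from h import *
a=dict(np.load('scene0.npz'));b=dict(np.load('top0.npz'))
for p in [(.4,-.16,0),(.4,-.16,.14),(.37,-.13,0),(.42,-.13,0)]: print(p,proj(b,p).round(),proj(a,p).round(), Einv(p).round())
for n,p in dict(teal1=(400,230),teal2=(317,140),brown=(433,236),jar=(130,205)).items(): print(n,plane(b,*p,.14).round(3))
for n,p in dict(nipL=(362,188),hamhead=(362,238),hand=(298,278),case=(352,168)).items(): print(n,plane(b,*p,.01).round(3))
delta((.25,.3,.25))
E
```

```text
(0.4, -0.16, 0) [352. 198.] [342. 278.] [ -57. -295.    0.]
(0.4, -0.16, 0.14) [359. 185.] [346. 247.] [ -57. -295.  140.]
(0.37, -0.13, 0) [346. 211.] [327. 280.] [ -91. -269.    0.]
(0.42, -0.13, 0) [340. 195.] [337. 269.] [ -41. -263.    0.]
teal1 [ 0.254 -0.21   0.14 ]
teal2 [ 0.556 -0.104  0.14 ]
brown [ 0.209 -0.282  0.14 ]
jar [0.567 0.414 0.14 ]
nipL [ 0.414 -0.197  0.01 ]
hamhead [ 0.28  -0.139  0.01 ]
hand [0.241 0.071 0.01 ]
case [ 0.481 -0.194  0.01 ]
t 0.1 tcp [0.1644 0.5246 0.2308] E [-384.2  350.8  230.8] F [0.2 0.5 0.5] w 0.0854
delta [-188.7  -19.  -148.9] tx in easel [ 0.166  0.986 -0.001] n 6.0
```

Call:
move_arm:
  travel:
    - [0,0,0]
    - [0,0,0]
  yaw: [-0.083,-0.083]
  jaw: 100

```text
t: 0.27
tool_pos: [0.1644, 0.5246, 0.2309]
tool_rot: [-0.532, 0.532, 0.465, -0.466]
contact_force: [-1.2, -0.1, 0.4]
grip_width: 0.0853
```

```bash
python3 -c "
from h import *
delta((.25,.3,.25));delta((.31,.0,.22));delta((.4926,.0169,.22))"
```

```text
t 0.27 tcp [0.1644 0.5246 0.2309] E [-384.2  350.9  230.9] F [-1.2 -0.1  0.4] w 0.0853
delta [-211.2  -18.9 -114.8] tx in easel [-0.003  1.    -0.001] n 6.0
t 0.27 tcp [0.1644 0.5246 0.2309] E [-384.2  350.9  230.9] F [-1.2 -0.1  0.4] w 0.0853
delta [-500.5   11.3 -214.4] tx in easel [-0.003  1.    -0.001] n 14.0
t 0.27 tcp [0.1644 0.5246 0.2309] E [-384.2  350.9  230.9] F [-1.2 -0.1  0.4] w 0.0853
delta [-459.3   11.2 -393.1] tx in easel [-0.003  1.    -0.001] n 15.0
```

Call:
move_arm:
  travel:
    - [-30,-3,-16.5]
    - [-30,-3,-16.5]
    - [-30,-3,-16.5]
    - [-30,-3,-16.5]
    - [-30,-3,-16.5]
    - [-30,-3,-16.5]
    - [-31,0,-16]
    - [-30,0,-10]
    - [-30,0,-10]
    - [-30,0,-10]
  yaw: [0,0,0,0,0,0,0,0,0,0]

```text
t: 1.1
tool_pos: [0.2665, 0.2053, 0.2492]
tool_rot: [0.533, -0.533, -0.464, 0.465]
contact_force: [1.1, 0.7, 0.5]
grip_width: 0.0855
```

Call:
move_arm:
  travel:
    - [-32,4,-10]
    - [-32,4,-10]
    - [-32,4,-10]
    - [-32,4,-10]
    - [-32,4,-10]
    - [-32,4,-10]
    - [-6,4,-10]
    - [0,0,0]
  yaw: [0,0,0,0,0,0,0,0]

```text
t: 1.77
tool_pos: [0.3098, -0.0008, 0.2208]
tool_rot: [0.535, -0.534, -0.463, 0.463]
contact_force: [-0.5, 0.1, 0.4]
grip_width: 0.0854
```

```bash
python3 -c "
from h import *
delta((.4926,.0169,.22))"
```

```text
t 1.77 tcp [ 0.3098 -0.0008  0.2208] E [-168.3 -149.7  220.8] F [-0.5  0.1  0.4] w 0.0854
delta [  43.5    0.6 -178.5] tx in easel [0.005 1.    0.   ] n 5.0
```

Call:
move_arm:
  travel:
    - [9,0,-36]
    - [9,0,-36]
    - [9,0,-36]
    - [9,0,-36]
    - [7.5,0,-34.5]
    - [0,0,0]
    - [0,0,0]
  yaw: [0,0,0,0,0,0,0]

```text
t: 2.35
tool_pos: [0.4921, 0.0215, 0.2205]
tool_rot: [0.533, -0.532, -0.465, 0.466]
contact_force: [-1.4, 0.5, -0.2]
grip_width: 0.0856
```

```bash
python3 -c "
from h import *
delta((.4926,.0169,.118))
a=grab('scene','s2');b=grab('top','t2')
cv2.imwrite('pics/m2.png',np.hstack([cv2.resize(a['pixels'][110:275,200:400],(400,330)),cv2.resize(b['pixels'][100:265,180:380],(400,330))]))"
```

```text
t 2.35 tcp [0.4921 0.0215 0.2205] E [   9.3 -102.7  220.5] F [-1.4  0.5 -0.2] w 0.0856
delta [ -4.6 102.5  -1.3] tx in easel [-0.002  1.     0.   ] n 3.0
```

View pics/m2.png

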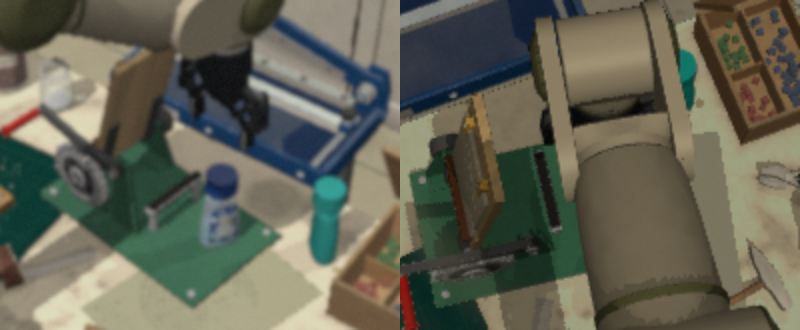

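The gripper hangs open above the bottle (cap at scene crop (221,178)) and is clear of the board. Next I descend.

Call:
move_arm:
  travel:
    - [-2.5,25,-1]
    - [-2,25,0]
    - [0,25,0]
    - [0,17,0]
    - [0,10,0]
    - [0,0,0]
    - [0,0,0]
  yaw: [0,0,0,0,0,0,0]

```text
t: 3.03
tool_pos: [0.4914, 0.0154, 0.1199]
tool_rot: [0.533, -0.533, -0.464, 0.464]
contact_force: [0.6, 0.1, 0.5]
grip_width: 0.0856
```

Call:
move_arm:
  travel:
    - [0,0,0]
    - [0,0,0]
    - [0,0,0]
    - [0,0,0]
    - [0,0,0]
    - [0,0,0]
    - [0,0,0]
    - [0,0,0]
  yaw: [0,0,0,0,0,0,0,0]
  jaw: 0

```text
t: 3.7
tool_pos: [0.4926, 0.0151, 0.1205]
tool_rot: [-0.533, 0.534, 0.465, -0.464]
contact_force: [-0.7, 0.1, 7.0]
grip_width: 0.0474
```

Call:
move_arm:
  travel:
    - [0,0,0]
    - [0,-10,0]
    - [0,-20,0]
    - [0,-25,0]
    - [0,0,0]
  yaw: [0,0,0,0,0]

```text
t: 4.12
tool_pos: [0.4938, 0.0147, 0.1785]
tool_rot: [-0.531, 0.535, 0.466, -0.463]
contact_force: [0.8, -0.7, -0.9]
grip_width: 0.0473
```

```bash
python3 -c "
from h import *
delta([*W((-70,-255,0))[:2],.16])
a=grab('scene','s3');b=grab('top','t3')
cv2.imwrite('pics/m3.png',np.hstack([cv2.resize(a['pixels'][110:275,200:400],(400,330)),cv2.resize(b['pixels'][100:265,180:380],(400,330))]))"
```

```text
t 4.12 tcp [0.4938 0.0147 0.1785] E [  11.8 -109.2  178.5] F [ 0.8 -0.7 -0.9] w 0.0473
delta [-145.8   17.9   81.9] tx in easel [ 0.     1.    -0.001] n 5.0
```

View pics/m3.png

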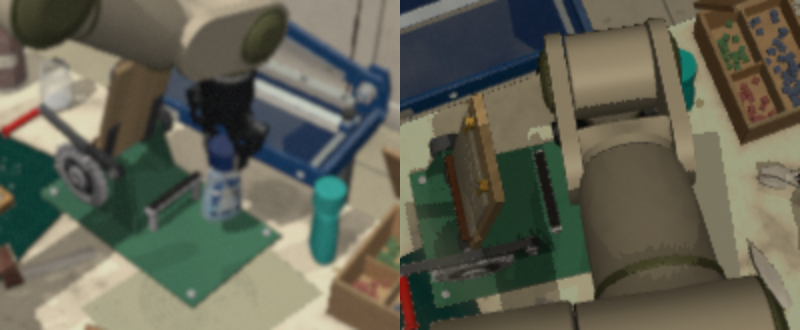

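The bottle is held upright by its cap (crop (222,155)) and is clear of the plate. Next I carry it to the free bench.

Call:
move_arm:
  travel:
    - [-20,0,11]
    - [-28,0,16]
    - [-28,0,16]
    - [-28,0,16]
    - [-26,0,14]
    - [-16,0,9]
    - [0,0,0]
    - [0,25,0]
    - [0,0,0]
  yaw: [0,0,0,0,0,0,0,0,0]

```text
t: 4.97
tool_pos: [0.3891, -0.1173, 0.1463]
tool_rot: [0.536, -0.531, -0.464, 0.465]
contact_force: [0.0, 0.5, -2.2]
grip_width: 0.0476
```

```bash
python3 -c "
from h import *
delta([*W((-70,-255,0))[:2],.1075])
a=grab('scene','s4');b=grab('top','t4')
cv2.imwrite('pics/m4.png',np.hstack([cv2.resize(a['pixels'][140:345,220:470],(400,330)),cv2.resize(b['pixels'][100:265,230:430],(400,330))]))"
```

```text
t 4.97 tcp [ 0.3891 -0.1173  0.1463] E [ -73.7 -254.3  146.3] F [ 0.   0.5 -2.2] w 0.0476
delta [-0.8 38.8 -4. ] tx in easel [0.001 1.    0.003] n 1.0
```

View pics/m4.png

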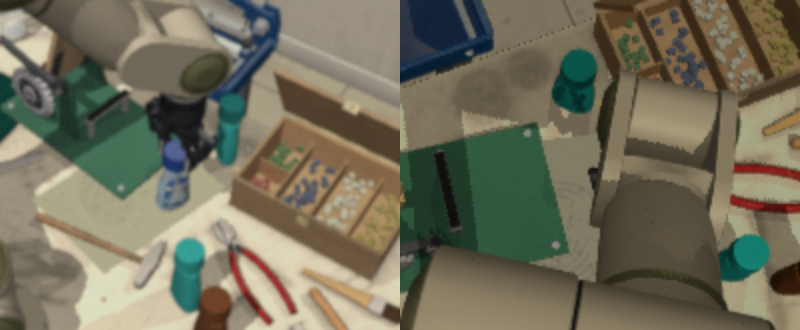

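Call:
move_arm:
  travel:
    - [0,18,0]
    - [0,12,0]
    - [0,5,0]
    - [0,0,0]
    - [0,2,0]
    - [0,0,0]
  yaw: [0,0,0,0,0,0]

```text
t: 5.57
tool_pos: [0.3912, -0.1185, 0.1128]
tool_rot: [-0.533, 0.533, 0.465, -0.464]
contact_force: [0.7, 0.2, -1.8]
grip_width: 0.0474
```

Call:
move_arm:
  travel:
    - [0,2,0]
    - [0,0,0]
    - [0,0,0]
  yaw: [0,0,0]

```text
t: 5.82
tool_pos: [0.3909, -0.1184, 0.1105]
tool_rot: [-0.533, 0.533, 0.464, -0.464]
contact_force: [0.7, -0.9, -0.6]
grip_width: 0.0476
```

Call:
move_arm:
  travel:
    - [0,1.5,0]
    - [0,0,0]
    - [0,0,0]
  yaw: [0,0,0]

```text
t: 6.07
tool_pos: [0.3908, -0.1184, 0.1088]
tool_rot: [0.533, -0.533, -0.464, 0.464]
contact_force: [-0.0, 0.5, -1.1]
grip_width: 0.0475
```

Call:
move_arm:
  travel:
    - [0,1.5,0]
    - [0,0,0]
    - [0,0,0]
  yaw: [0,0,0]

```text
t: 6.32
tool_pos: [0.3908, -0.1184, 0.1073]
tool_rot: [0.533, -0.533, -0.464, 0.464]
contact_force: [0.0, 0.8, -0.2]
grip_width: 0.0473
```

Call:
move_arm:
  travel:
    - [0,1,0]
    - [0,0,0]
    - [0,0,0]
  yaw: [0,0,0]

```text
t: 6.57
tool_pos: [0.3909, -0.1184, 0.1065]
tool_rot: [-0.533, 0.533, 0.464, -0.464]
contact_force: [-0.9, -0.2, 2.3]
grip_width: 0.0472
```

Call:
move_arm:
  travel:
    - [0,1,0]
    - [0,0,0]
    - [0,0,0]
  yaw: [0,0,0]

```text
t: 6.82
tool_pos: [0.3913, -0.1185, 0.1064]
tool_rot: [-0.533, 0.534, 0.465, -0.464]
contact_force: [-2.5, 3.6, 15.4]
grip_width: 0.0478
```

Call:
move_arm:
  travel:
    - [0,-1,0]
    - [0,0,0]
  yaw: [0,0]

```text
t: 6.98
tool_pos: [0.3909, -0.1184, 0.1065]
tool_rot: [-0.533, 0.533, 0.464, -0.464]
contact_force: [-0.7, 0.6, 4.4]
grip_width: 0.0474
```

Call:
move_arm:
  travel:
    - [0,0,0]
    - [0,0,0]
    - [0,0,0]
    - [0,0,0]
    - [0,0,0]
    - [0,0,0]
    - [0,-10,0]
    - [0,-20,0]
    - [0,-30,0]
    - [0,0,0]
  yaw: [0,0,0,0,0,0,0,0,0,0]
  jaw: 100

```text
t: 7.82
tool_pos: [0.3925, -0.1194, 0.1702]
tool_rot: [-0.531, 0.536, 0.465, -0.464]
contact_force: [0.3, -0.6, 2.3]
grip_width: 0.0852
```

Call:
move_arm:
  travel:
    - [0,-30,0]
    - [0,-25,0]
    - [0,0,15]
    - [0,0,0]
  yaw: [0,0,0,0]

```text
t: 8.15
tool_pos: [0.375, -0.116, 0.2218]
tool_rot: [-0.533, 0.534, 0.464, -0.464]
contact_force: [-0.0, 0.1, 0.4]
grip_width: 0.085
```

```bash
python3 -c "
from h import *
delta(W((-124,180,230)))
a=grab('scene','s5');b=grab('top','t5')
cv2.imwrite('pics/m5.png',np.hstack([cv2.resize(a['pixels'][140:345,220:470],(400,330)),cv2.resize(b['pixels'][100:265,230:430],(400,330))]))"
```

```text
t 8.15 tcp [ 0.375  -0.116   0.2218] E [ -88.  -254.9  221.8] F [-0.   0.1  0.4] w 0.085
delta [434.9  -8.5  36.2] tx in easel [ 0.001  1.    -0.001] n 11.0
```

View pics/m5.png

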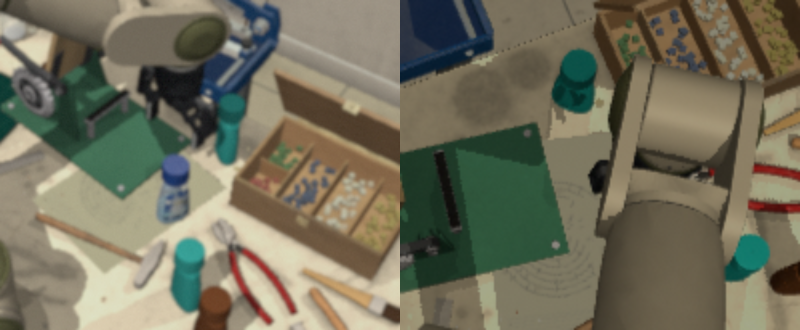

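The bottle stands upright on the bench (crop (173,188)), clear of the plate and the nippers. Next I go to the grip, passing in front of the wheel.

Call:
move_arm:
  travel:
    - [30,-5,18]
    - [30,-5,18]
    - [30,-5,18]
    - [30,-5,18]
    - [30,-5,10]
    - [32,0,0]
    - [32,0,0]
    - [32,0,0]
    - [32,0,0]
    - [32,0,0]
  yaw: [0,0,0,0,0,0,0,0,0,0]

```text
t: 9.08
tool_pos: [0.3373, 0.204, 0.2454]
tool_rot: [0.533, -0.533, -0.464, 0.465]
contact_force: [1.5, -1.5, 0.4]
grip_width: 0.0856
```

Call:
move_arm:
  travel:
    - [32,0,0]
    - [32,0,0]
    - [32,0,0]
    - [25,0,-10]
    - [5,0,-20]
    - [0,0,-16]
    - [0,0,0]
    - [0,0,0]
  yaw: [0,0,0,0,0,0,0,0]

```text
t: 9.75
tool_pos: [0.4003, 0.3206, 0.2448]
tool_rot: [0.534, -0.533, -0.463, 0.465]
contact_force: [-0.6, -0.2, -0.9]
grip_width: 0.0854
```

```bash
python3 -c "
from h import *
delta(W((-124,180,147)))
a=grab('scene');b=grab('top');A=a['pixels'].copy();B=b['pixels'].copy()
for th,c in((1.309,(0,0,255)),(1.047,(255,0,255)),(.45,(0,255,255))):
  e=[W((x,100-240*np.cos(th),78+240*np.sin(th))) for x in(-65,65)]
  for f,I in((a,A),(b,B)):
    q=[tuple(int(round(k)) for k in proj(f,p)) for p in e];print(th,q);cv2.line(I,*q,c,1)
cv2.imwrite('pics/m6.png',np.hstack([cv2.resize(A[90:290,160:360],(400,400)),cv2.resize(B[100:300,150:350],(400,400))]))
cv2.imwrite('pics/s6.png',a['pixels']);cv2.imwrite('pics/t6.png',b['pixels'])"
```

```text
t 9.75 tcp [0.4003 0.3206 0.2448] E [-122.6  181.   244.8] F [-0.6 -0.2 -0.9] w 0.0854
delta [-0.8 97.9  1.2] tx in easel [ 0.001  1.    -0.001] n 3.0
1.309 [(255, 144), (288, 124)]
1.309 [(228, 202), (216, 148)]
1.047 [(270, 161), (302, 139)]
1.047 [(254, 199), (242, 146)]
0.45 [(295, 205), (326, 182)]
0.45 [(294, 200), (282, 152)]
```

View pics/m6.png

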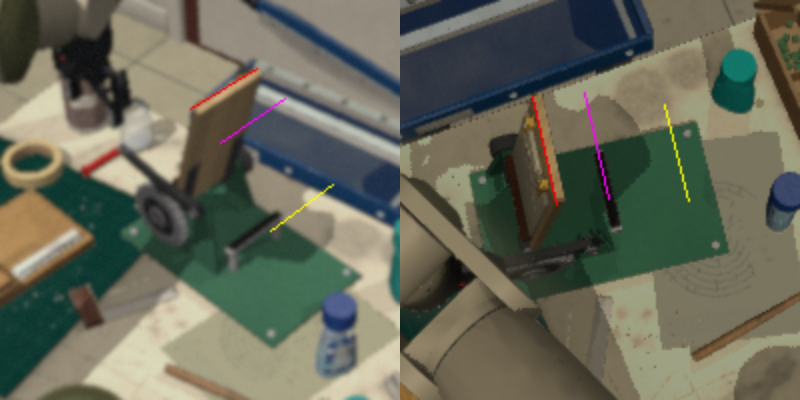

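The board sits at the 75° notch: the red predicted edge lies exactly on the board's edge in both views. The grip at scene crop (100,162) is free, so I descend onto it.

Call:
move_arm:
  travel:
    - [-1,20,1]
    - [0,25,0]
    - [0,25,0]
    - [0,18,0]
    - [0,10,0]
    - [0,0,0]
    - [0,0,0]
  yaw: [0,0,0,0,0,0,0]

```text
t: 10.43
tool_pos: [0.3986, 0.3196, 0.1485]
tool_rot: [0.533, -0.533, -0.464, 0.465]
contact_force: [0.7, -0.1, -0.9]
grip_width: 0.0854
```

```bash
python3 -c "
from h import *
delta(W((-124,180,147)))
a=grab('scene','s7');b=grab('top','t7')
cv2.imwrite('pics/m7.png',np.hstack([cv2.resize(a['pixels'][110:210,160:260],(400,400)),cv2.resize(b['pixels'][180:300,140:260],(400,400))]))"
```

```text
t 10.43 tcp [0.3986 0.3196 0.1485] E [-124.2  179.8  148.5] F [ 0.7 -0.1 -0.9] w 0.0854
delta [ 0.2  1.5 -0.2] tx in easel [ 0.  1. -0.] n 1.0
```

View pics/m7.png

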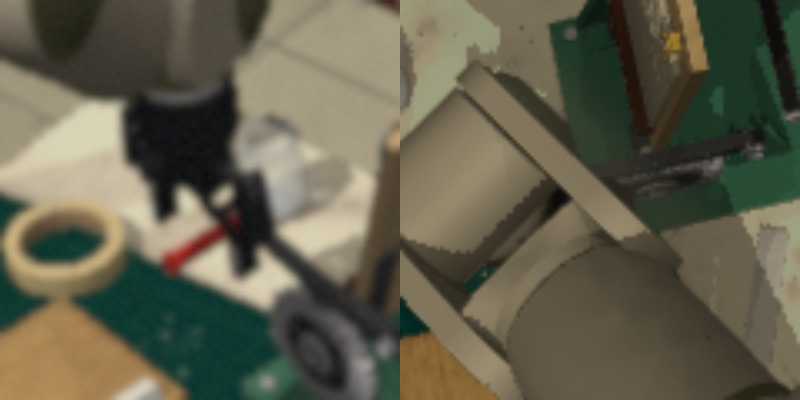

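The fingers straddle the red grip (crop (205,240)), so I close.

Call:
move_arm:
  travel:
    - [0,1,0]
    - [0,0,0]
    - [0,0,0]
    - [0,0,0]
    - [0,0,0]
    - [0,0,0]
    - [0,0,0]
    - [0,0,0]
    - [0,0,0]
    - [0,0,0]
  yaw: [0,0,0,0,0,0,0,0,0,0]
  jaw: 0

```text
t: 11.37
tool_pos: [0.3993, 0.3205, 0.1476]
tool_rot: [0.534, -0.533, -0.465, 0.464]
contact_force: [-0.1, 5.0, -0.0]
grip_width: 0.0126
```

```bash
python3 -c "
from h import *
delta(W((-124,180,147)))
for th in(0,.07,.14,.21,.25): print(th,180-(15+166.46*np.cos(.1326+th)),144+166.46*np.sin(.1326+th)-166)
a=grab('scene','s8')
cv2.imwrite('pics/m8.png',cv2.resize(a['pixels'][110:210,160:260],(400,400)))"
```

```text
t 11.37 tcp [0.3993 0.3205 0.1476] E [-123.6  180.8  147.6] F [-0.1  5.  -0. ] w 0.0126
delta [-0.8  0.6  0.4] tx in easel [0.    1.    0.002] n 1.0
0 0.001270134327313599 0.007969981685675975
0.07 1.944652066615589 11.49455344265624
0.14 4.686679010484397 22.817080597831676
0.21 8.213920519351689 33.9200937149414
0.25 10.575539975294333 40.14513453262515
```

View pics/m8.png

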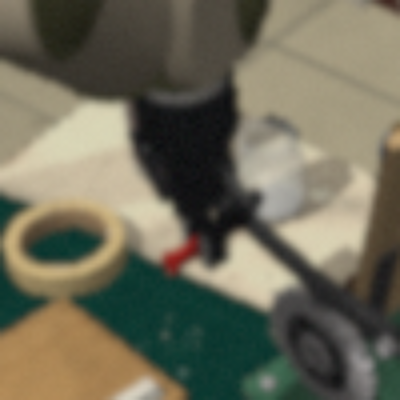

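The pinch holds the grip (opening 12.6 mm). I lift it along the arc to about 0.25 rad.

Call:
move_arm:
  travel:
    - [-0.9,-5.8,0]
    - [-1,-5.7,0]
    - [-1.3,-5.7,0]
    - [-1.4,-5.6,0]
    - [-1.7,-5.6,0]
    - [-1.8,-5.5,0]
    - [-2.4,-6.2,0]
    - [0,0,0]
    - [0,0,0]
  yaw: [0,0,0,0,0,0,0,0,0]

```text
t: 12.17
tool_pos: [0.3979, 0.3108, 0.1882]
tool_rot: [0.534, -0.532, -0.466, 0.463]
contact_force: [-0.1, 8.8, 1.0]
grip_width: 0.013
```

```bash
cat > meas.py <<'E'
from h import *
import sys
n=sys.argv[1]
delta(W((-124,169.4,187)))
a=grab('scene');b=grab('top')
for f,I,(x0,y0) in((a,'a',(200,90)),(b,'b',(170,110))):
    P=f['pixels'].copy();S=3;C=cv2.resize(P[y0:y0+133,x0:x0+133],(399,399),interpolation=cv2.INTER_CUBIC)
    for th in np.arange(.262,1.31,.1309):
        e=[W((x,100-240*np.cos(th),78+240*np.sin(th))) for x in(-65,-50)]
        q=[tuple(int(round(k)) for k in (proj(f,p)-[x0,y0]+.5)*S) for p in e]
        cv2.line(C,*q,(0,0,255) ,1);cv2.putText(C,'%.2f'%th,(q[0][0]-25,q[0][1]+8),0,.35,(0,0,255))
    globals()[I+'c']=C
cv2.imwrite(f'pics/{n}.png',np.hstack([ac,bc]))
E
python3 meas.py m9
```

```text
t 12.17 tcp [0.3979 0.3108 0.1882] E [-123.6  171.   188.2] F [-0.1  8.8  1. ] w 0.013
delta [-1.6  1.2  0.4] tx in easel [0.    1.    0.005] n 1.0
```

View pics/m9.png

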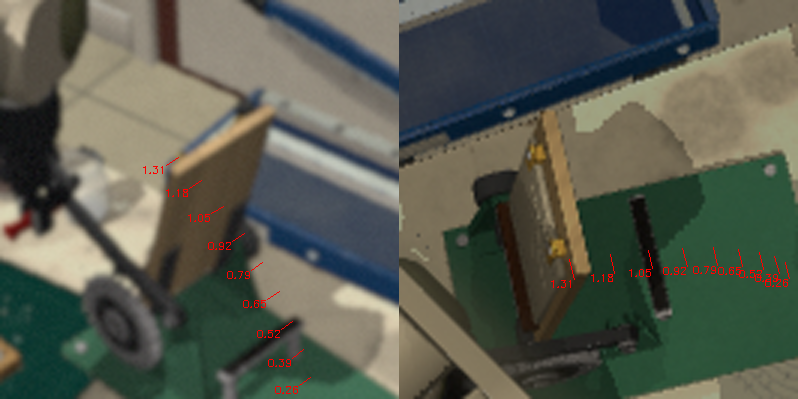

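The edge lies about at 1.27 rad and has begun to move. I hold and watch.

Call:
move_arm:
  travel:
    - [0,0,0]
    - [0,0,0]
    - [0,0,0]
    - [0,0,0]
    - [0,0,0]
    - [0,0,0]
    - [0,0,0]
    - [0,0,0]
    - [0,0,0]
    - [0,0,0]
  yaw: [0,0,0,0,0,0,0,0,0,0]

```text
t: 13.1
tool_pos: [0.3979, 0.3109, 0.1879]
tool_rot: [0.534, -0.532, -0.466, 0.463]
contact_force: [0.3, 9.0, 1.5]
grip_width: 0.0129
```

Call:
move_arm:
  travel:
    - [0,0,0]
    - [0,0,0]
    - [0,0,0]
    - [0,0,0]
    - [0,0,0]
    - [0,0,0]
    - [0,0,0]
    - [0,0,0]
    - [0,0,0]
    - [0,0,0]
  yaw: [0,0,0,0,0,0,0,0,0,0]

```text
t: 13.93
tool_pos: [0.3979, 0.3109, 0.1879]
tool_rot: [0.534, -0.532, -0.466, 0.463]
contact_force: [-0.4, 8.1, 0.2]
grip_width: 0.0132
```

```bash
python3 meas.py m10
```

```text
t 13.93 tcp [0.3979 0.3109 0.1879] E [-123.7  171.1  187.9] F [-0.4  8.1  0.2] w 0.0132
delta [-1.7  0.9  0.3] tx in easel [0.    1.    0.004] n 1.0
```

View pics/m10.png

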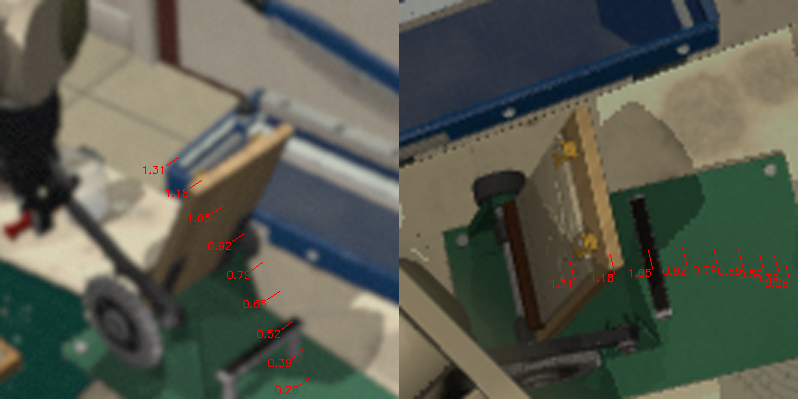

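The board is now at about 1.17 rad and sinking at about 0.06 rad/s. I keep holding.

Call:
move_arm:
  travel:
    - [0,0,0]
    - [0,0,0]
    - [0,0,0]
    - [0,0,0]
    - [0,0,0]
    - [0,0,0]
    - [0,0,0]
    - [0,0,0]
    - [0,0,0]
    - [0,0,0]
  yaw: [0,0,0,0,0,0,0,0,0,0]

```text
t: 14.87
tool_pos: [0.3979, 0.3109, 0.1879]
tool_rot: [0.534, -0.532, -0.466, 0.463]
contact_force: [0.4, 9.1, 0.3]
grip_width: 0.0129
```

Call:
move_arm:
  travel:
    - [0,0,0]
    - [0,0,0]
    - [0,0,0]
    - [0,0,0]
    - [0,0,0]
    - [0,0,0]
    - [0,0,0]
    - [0,0,0]
    - [0,0,0]
    - [0,0,0]
  yaw: [0,0,0,0,0,0,0,0,0,0]

```text
t: 15.7
tool_pos: [0.3979, 0.3109, 0.1879]
tool_rot: [0.534, -0.532, -0.466, 0.463]
contact_force: [-0.2, 9.3, 0.2]
grip_width: 0.0131
```

Call:
move_arm:
  travel:
    - [0,0,0]
    - [0,0,0]
    - [0,0,0]
    - [0,0,0]
    - [0,0,0]
    - [0,0,0]
    - [0,0,0]
    - [0,0,0]
    - [0,0,0]
    - [0,0,0]
  yaw: [0,0,0,0,0,0,0,0,0,0]

```text
t: 16.53
tool_pos: [0.3979, 0.3109, 0.1879]
tool_rot: [0.534, -0.532, -0.466, 0.463]
contact_force: [-0.1, 8.7, 0.4]
grip_width: 0.0129
```

```bash
python3 meas.py m11
```

```text
t 16.53 tcp [0.3979 0.3109 0.1879] E [-123.7  171.1  187.9] F [-0.1  8.7  0.4] w 0.0129
delta [-1.7  0.9  0.3] tx in easel [0.    1.    0.004] n 1.0
```

View pics/m11.png

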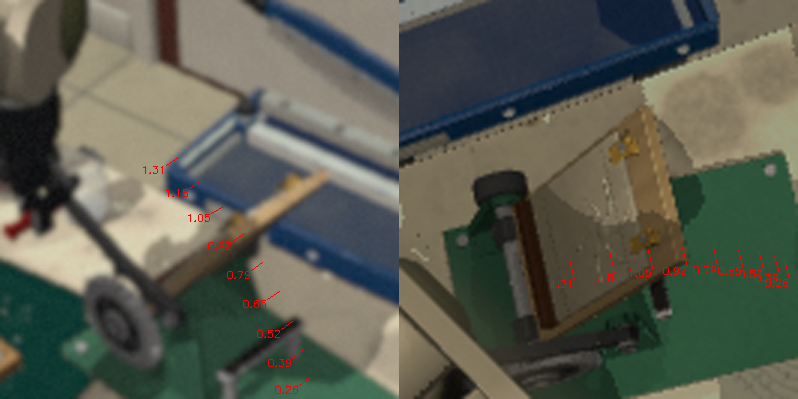

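About 0.92 rad now, sinking at about 0.1 rad/s and speeding up.

Call:
move_arm:
  travel:
    - [0,0,0]
    - [0,0,0]
    - [0,0,0]
    - [0,0,0]
    - [0,0,0]
    - [0,0,0]
    - [0,0,0]
    - [0,0,0]
    - [0,0,0]
    - [0,0,0]
  yaw: [0,0,0,0,0,0,0,0,0,0]

```text
t: 17.47
tool_pos: [0.3979, 0.3109, 0.1879]
tool_rot: [0.534, -0.532, -0.466, 0.463]
contact_force: [0.6, 9.6, 0.3]
grip_width: 0.0128
```

Call:
move_arm:
  travel:
    - [0,0,0]
    - [0,0,0]
    - [0,0,0]
    - [0,0,0]
    - [0,0,0]
  yaw: [0,0,0,0,0]

```text
t: 17.88
tool_pos: [0.3979, 0.3109, 0.1879]
tool_rot: [0.534, -0.532, -0.466, 0.463]
contact_force: [0.0, 9.0, 0.7]
grip_width: 0.013
```

```bash
python3 meas.py m12
```

```text
t 17.88 tcp [0.3979 0.3109 0.1879] E [-123.7  171.1  187.9] F [0.  9.  0.7] w 0.013
delta [-1.7  0.9  0.3] tx in easel [0.    1.    0.004] n 1.0
```

View pics/m12.png

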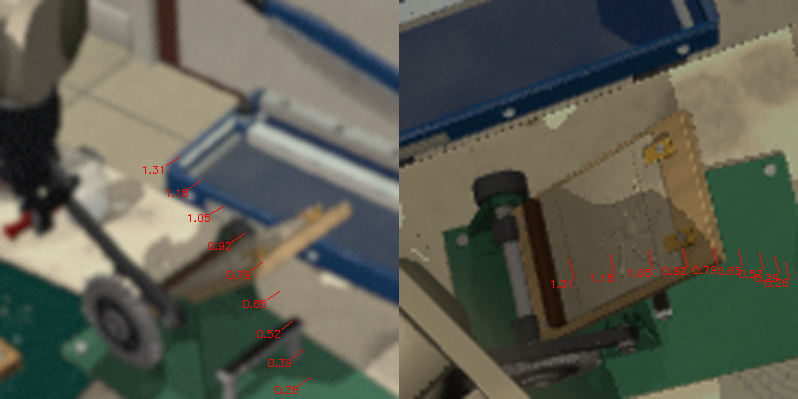

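About 0.77 rad.

Call:
move_arm:
  travel:
    - [0,0,0]
    - [0,0,0]
    - [0,0,0]
    - [0,0,0]
    - [0,0,0]
    - [0,0,0]
    - [0,0,0]
    - [0,0,0]
    - [0,0,0]
    - [0,0,0]
  yaw: [0,0,0,0,0,0,0,0,0,0]

```text
t: 18.82
tool_pos: [0.3979, 0.3109, 0.1879]
tool_rot: [0.534, -0.532, -0.466, 0.463]
contact_force: [0.4, 9.1, 0.1]
grip_width: 0.0131
```

```bash
python3 meas.py m13
```

```text
t 18.82 tcp [0.3979 0.3109 0.1879] E [-123.7  171.1  187.9] F [0.4 9.1 0.1] w 0.0131
delta [-1.7  0.9  0.3] tx in easel [0.    1.    0.004] n 1.0
```

View pics/m13.png

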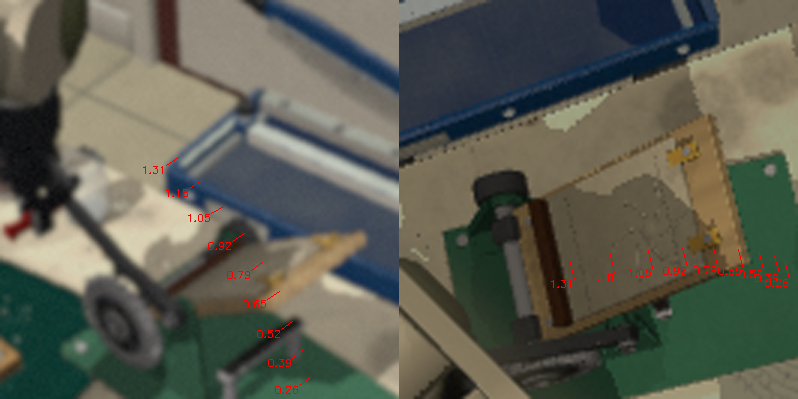

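About 0.64 rad.

Call:
move_arm:
  travel:
    - [0,0,0]
    - [0,0,0]
    - [0,0,0]
    - [0,0,0]
    - [0,0,0]
    - [0,0,0]
    - [0,0,0]
    - [0,0,0]
  yaw: [0,0,0,0,0,0,0,0]

```text
t: 19.58
tool_pos: [0.3979, 0.3109, 0.1879]
tool_rot: [0.534, -0.532, -0.466, 0.463]
contact_force: [0.3, 8.5, 0.8]
grip_width: 0.0129
```

```bash
python3 meas.py m14
```

```text
t 19.58 tcp [0.3979 0.3109 0.1879] E [-123.7  171.1  187.9] F [0.3 8.5 0.8] w 0.0129
delta [-1.7  0.9  0.3] tx in easel [0.    1.    0.004] n 1.0
```

View pics/m14.png

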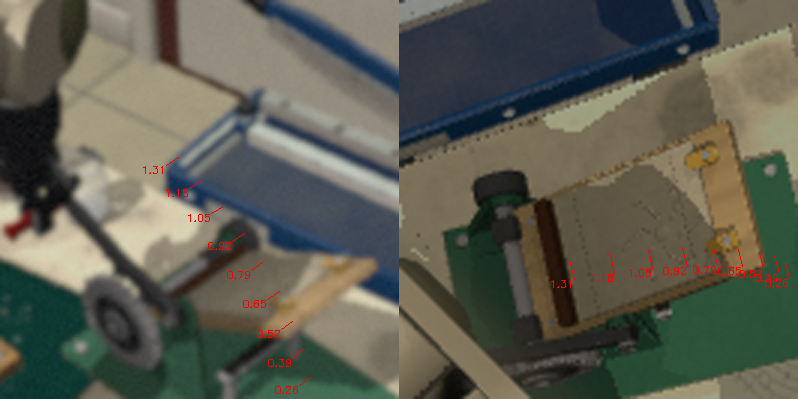

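About 0.51 rad at the picture, so about 0.50 now. I wait 2 rows more, then open to drop the pawl, aiming to land at about 0.40.

Call:
move_arm:
  travel:
    - [0,0,0]
    - [0,0,0]
  yaw: [0,0]

```text
t: 19.85
tool_pos: [0.3979, 0.3109, 0.1879]
tool_rot: [0.534, -0.532, -0.466, 0.463]
contact_force: [0.6, 9.5, 0.7]
grip_width: 0.0132
```

Call:
move_arm:
  travel:
    - [0,0,0]
    - [0,0,0]
    - [0,0,0]
    - [0,0,0]
    - [0,0,0]
    - [0,0,0]
  yaw: [0,0,0,0,0,0]
  jaw: 100

```text
t: 20.35
tool_pos: [0.3976, 0.3091, 0.1874]
tool_rot: [-0.533, 0.533, 0.464, -0.464]
contact_force: [-0.3, 0.4, 0.3]
grip_width: 0.0836
```

```bash
python3 meas.py m15
```

```text
t 20.35 tcp [0.3976 0.3091 0.1874] E [-123.7  169.3  187.4] F [-0.3  0.4  0.3] w 0.0836
delta [0.1 0.4 0.3] tx in easel [ 0.001  1.    -0.   ] n 1.0
```

View pics/m15.png

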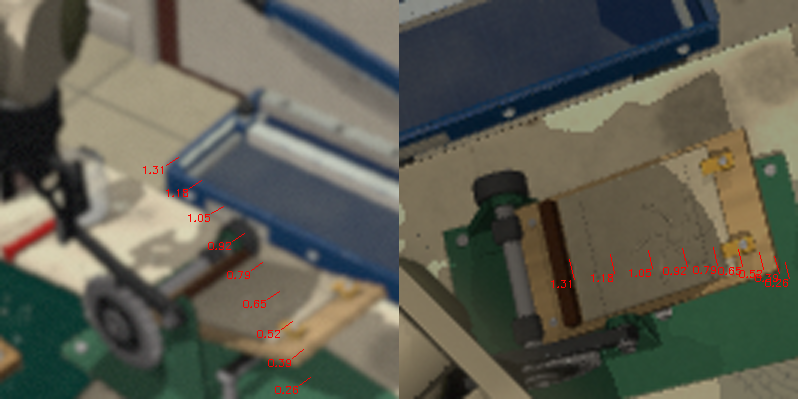

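The pawl has fallen onto the wheel and the board is at about 0.38 rad. I rise straight up and let it settle.

Call:
move_arm:
  travel:
    - [0,0,0]
    - [0,-15,0]
    - [0,-20,0]
    - [0,-20,0]
    - [0,-20,0]
    - [0,0,15]
    - [0,0,25]
    - [0,0,25]
    - [0,0,15]
    - [0,0,0]
  yaw: [0,0,0,0,0,0,0,0,0,0]

```text
t: 21.28
tool_pos: [0.3162, 0.3205, 0.2628]
tool_rot: [0.533, -0.533, -0.465, 0.465]
contact_force: [0.6, 0.4, 0.2]
grip_width: 0.0854
```

Call:
move_arm:
  travel:
    - [25,0,0]
    - [30,0,0]
    - [30,0,0]
    - [30,0,0]
    - [25,0,0]
    - [0,0,0]
    - [0,0,0]
    - [0,0,0]
    - [0,0,0]
    - [0,0,0]
  yaw: [0,0,0,0,0,0,0,0,0,0]

```text
t: 22.12
tool_pos: [0.3379, 0.4582, 0.2628]
tool_rot: [-0.533, 0.533, 0.464, -0.464]
contact_force: [-0.5, -0.7, -0.4]
grip_width: 0.0853
```

```bash
python3 meas.py m16; python3 - <<'E'
from h import *
a=grab('scene','s16');b=grab('top','t16')
def blob(f,box,lo,hi):
    x0,y0,x1,y1=box;h=cv2.cvtColor(f['pixels'][y0:y1,x0:x1],cv2.COLOR_BGR2HSV)
    m=cv2.inRange(h,lo,hi);n,l,s,c=cv2.connectedComponentsWithStats(m);i=1+np.argmax(s[1:,4]);return c[i]+[x0,y0],s[i][4]
for p in(0,.05,.1):
  e=(-124,15+166.46*np.cos(.1326+p),144+166.46*np.sin(.1326+p));print(p,proj(a,W(e)).round(1),proj(b,W(e)).round(1))
for f,box in((a,(195,150,230,185)),(b,(170,225,205,270))): print(blob(f,box,(0,150,60),(8,255,255)))
E
```

```text
t 22.12 tcp [0.3379 0.4582 0.2628] E [-203.3  308.8  262.8] F [-0.5 -0.7 -0.4] w 0.0853
delta [-139.3   75.8  -79.5] tx in easel [0.001 1.    0.   ] n 5.0
0 [210.8 170. ] [183.3 250.9]
0.05 [210.8 168.2] [183.2 250.4]
0.1 [210.9 166.4] [183.2 249.8]
(array([209.23636364, 170.72727273]), np.int32(55))
(array([183.04605263, 251.25      ]), np.int32(152))
```

View pics/m16.png

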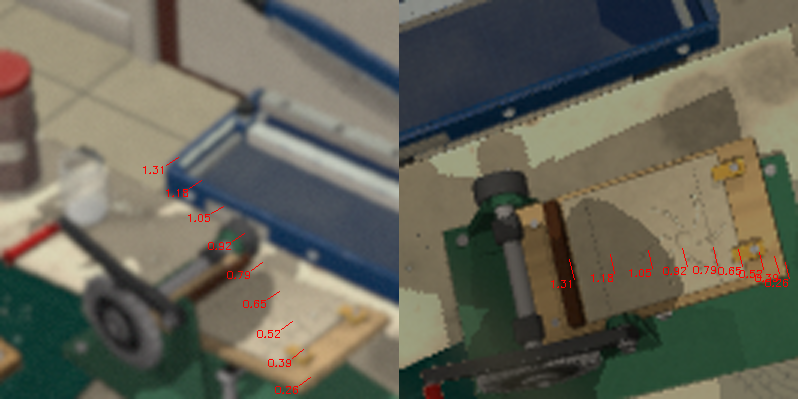

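View pics/s16.png

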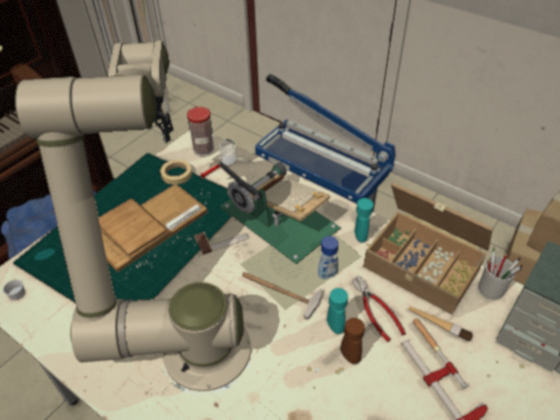

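View pics/t16.png

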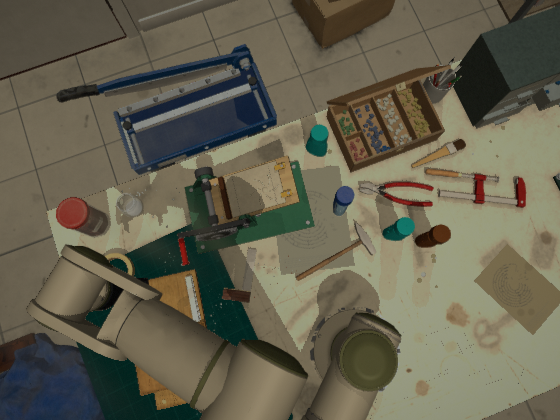

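The board's edge lies on the 0.26 tick, and the grip is back at its seated pixel (scene (209,171), top (183,251)). The bottle stands at top (343,200). I check stability once more, then sign off.

Call:
move_arm:
  travel:
    - [0,0,0]
    - [0,0,0]
    - [0,0,0]
    - [0,0,0]
    - [0,0,0]
    - [0,0,0]
    - [0,0,0]
    - [0,0,0]
    - [0,0,0]
    - [0,0,0]
  yaw: [0,0,0,0,0,0,0,0,0,0]

```text
t: 23.15
tool_pos: [0.3376, 0.4589, 0.2624]
tool_rot: [-0.533, 0.533, 0.464, -0.464]
contact_force: [0.4, 0.7, -0.3]
grip_width: 0.0852
```

```bash
python3 - <<'E'
from h import *
a=grab('scene','s17');o=cv2.imread('pics/s16.png');o0=cv2.imread('pics/scene0.png')
b0=lambda i:cv2.GaussianBlur(i,(5,5),0).astype(int)
r=np.abs(b0(a['pixels'])-b0(o))[130:290,190:400].max(2);print('moved px',(r>25).sum(),r.max())
d=np.abs(b0(a['pixels'])-b0(o0)).max(2)
print('jar',d[138:166,215:240].max(),'nippers',d[275:345,350:405].max())
cv2.imwrite('pics/e17.png',cv2.resize(a['pixels'][150:260,210:350],(700,550),interpolation=cv2.INTER_CUBIC))
E
```

```text
moved px 0 11
jar 70 nippers 11
```

View pics/e17.png

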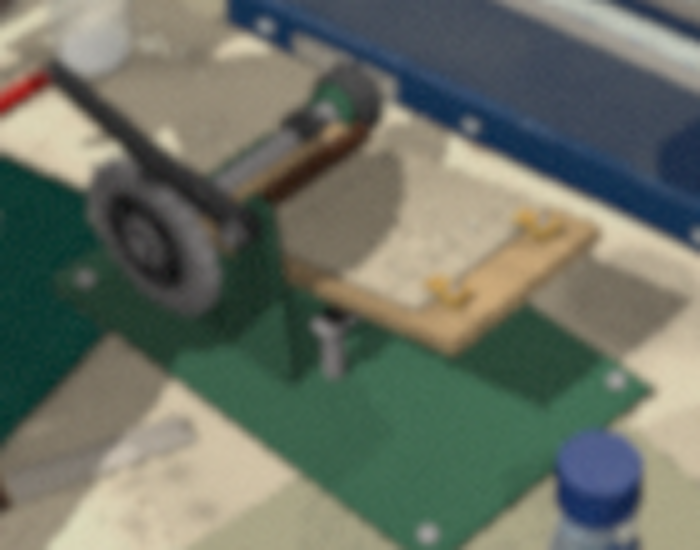

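```bash
python3 -c "
import cv2,numpy as np
c=lambda n,x,y:cv2.resize(cv2.imread('pics/'+n)[y:y+50,x:x+50],(390,390))
cv2.imwrite('pics/jar.png',np.hstack([c('scene0.png',205,130),c('s17.png',205,130)]))"
```

```text
(no output)
```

View pics/jar.png

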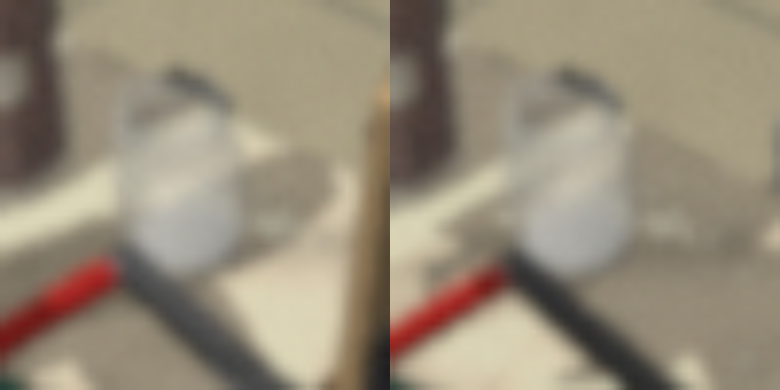

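The jar is at the same pixels in both pictures (180,170 in each half); only the shadows differ. I hand in the job.

```bash
python3 -c "
from bench import job
print(job.sign_off())"
```

```text
the job is handed in; nothing more can be done
None
```

The job is handed in, after about 23 s of the 67 s allowed. I stood the blue-capped bottle upright on the free bench between the base plate and the nippers. I then lifted the pawl by its grip to about 0.25 rad and held it while the board sank by itself from the 75° notch. I let the pawl go at about 0.46 rad.

**Last checks:**
- **Board:** its free edge lies on the predicted 0.26 rad (15°) line, and about 1 s later nothing around the easel had moved in the picture.
- **Pawl:** the red grip is back at its seated position in both views, within 2 pixels.
- **Nippers and jar:** the nippers' part of the picture is unchanged. The jar's part failed the plain pixel comparison, but side by side the jar has not moved and only the shadows around it differ.
- **Forces:** the highest wrist force I read was about 16 N, when setting the bottle down. At hand-in the gripper was open, well clear, and touching nothing.

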